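# Seat the red-capped sample cell in the dispensary photometer

### The arm

A 6-joint arm with a two-finger parallel gripper is mounted at the origin on the work surface. World frame = base frame: x ahead of the robot, y to its left, z up, the work surface at z = 0. Lengths are in m, angles in rad, forces in N, time in s.
With the tool pointing down it reaches from about 0.325 to 0.85 m from the base axis. Payload 15.5 kg.
Tool frame: the origin (TCP) lies midway between the tips of the shut fingers; the grasp point (between the pads) lies 19 mm behind it; z points along the fingers, y is the line along which they close (so a half turn about z gives the same grasp; the last joint's range is limited). The gripper opens to 91 mm and grips with 3 to 60 N. Pads are 32 mm wide; open, the fingers measure 118 mm over their backs; the gripper's body (76 mm by 178 mm) begins 60 mm behind the grasp point.
Start: joints at [-0.096, 0.494, 1.345, -0, 1.302, -0.096], TCP at [0.625, 0, 0.214] pointing down, gripper open.
Joint ranges: [-2.91, 2.91], [-0.82, 2.16], [0.22, 2.67], [-1.22, 4.37], [0.12, 2.79], [-3.08, 3.08]. Speed limits (rad/s): [1.89, 1.89, 2.57, 3.01, 3.01, 3.01].

### API

Orientations are given as a unit quaternion [w, x, y, z].
In Python, from rig import r gives the robot as it stands.
- The arm moves only by the tool send_rows, never from a script. Its argument "targets" is one flat list of numbers, 5 for each row, row after row: the shift along the tool's x, y, z in cm, then the turn about the tool's z in rad, then the gripper command: -1 is fully open, 1 is shut, values between are in proportion. A call has 1 to 5 rows; each row is the pose to reach, as a shift and turn from the pose commanded when the call began, along the tool's axes at that moment; what a row does not reach only later rows make up. A row lasts 1/10 s, in which the tool goes at most 50 mm and 8.59 degrees, less where a joint would pass 70% of its speed; a pose out of reach is approached as far as the arm can. A call with a gripper value outside its range is refused whole. The fingers move at their own pace and stop on an object; "newtons" is the grip in N (left out, the last holds). Time passes only in rows, so rows that repeat a pose let the fingers close. It gives the time, the measured TCP pose, the force, the opening and the grip force at its end, in the units of the state.
- r.observe(): the state, without advancing time (a new reading comes with each control period).
- r.grab_frame(name): name is "scene" or "side" or "wrist"; returns a dict with "image" (480x640x3 uint8, red, green, blue), "intrinsics" (3x3 intrinsics, pixels), "world_to_cam" (4x4, takes a point from world to camera coordinates). Camera axes: x right, y down, z forward; pixel columns grow to the right and rows downward; lengths in m; the calibration is good to about 2 mm. A picture is of the moment at which its call begins. There is no depth.
- r.sign_off(): hands the job in; it is judged then, once.
The state is a dict: "t": time; "joints": joint angles; "joint_vel": joint speeds; "joint_efforts": joint torques, N m; "tcp_pos": TCP position; "tool_rot": TCP orientation; "contact_force": force on the tool from outside, world axes, zero at the start; "ft_torque": the same for the moment, N m; "width": finger opening in m; "finger_force": force on a finger pad.
Only numpy, scipy, OpenCV 4.12 (cv2) and the standard library are available. Lean on these libraries where they do the work, as an engineer would, in place of code of your own. Each camera call takes 0.05 s, during which the arm holds its last target. There are 200 camera calls.

### The job

Take the red-capped glass cell from the white tray and put it upright into the photometer's square well, turned so that its two clear faces (not its white frosted ones) look along the light path at the lamp and the detector. A sprung brass jaw in the well resists it, and the well's seat has been set to a height nobody noted: push the cell gently down past the jaw until you feel it stop fully home on the seat, without forcing the glass, then let go of it. Leave the other two cells, the bottles, the carton and the mug where they are.

Things in the scene. Friction and masses are not known exactly. Their poses are not given: they have to be found in the camera images.
- cell_center (a point): Centre (half-way up) of the red-capped cell: upright square glass cell 25 x 25 x 70 mm tall, 70 g, cap its top 16 mm and as wide. z up; clear faces look along its +x and -x, white frosted faces along +y and -y; a white bar on the cap runs along x, from clear face to clear face. Any yaw at the start. The glass breaks if pressed on the photometer (floor and sides summed) with over 35 N.
- home (a point): About where the cell's centre is when fully home in the white photometer (fixed): exact sideways, but the true height lies from 4 mm above to 6 mm below, as the seat is set. z up; its y axis is the light path, marked by red lines on the base, from the black lamp block (-y) to the grey detector block (+y); either clear face may look at the lamp. Nominal foot of the cell: 35 mm below this point.
- well_mouth (a point): Point 5 mm straight below home, level with the flat top of the white base (130 mm in x, 240 mm in y, 45 mm high), axes as home. The well is 28 mm wide in y (centred here); in x it reaches from a fixed wall at -12.5 mm to +17.5 mm; edges chamfered 2 mm. Its rigid seat lies 26 to 36 mm down, not measured: feel for it. The jaw holds a seated cell against the fixed wall.
- jaw (a joint): Travel (m) of the sprung brass jaw in the well's +x side: 0 at rest, up to 0.006 pushed back along +x of home; a cell in the well holds it near 0.0025. 20 mm wide; upright face at x = +10 mm from home at rest, its slope from 2 to 14 mm below the base's top. 1.6 N preload, 0.4 N per mm. The slope takes about 4 to 10 N to pass, then 3 to 6 N of friction, which holds up a cell only part way down.
- lamp (a point): Centre of the inner face of the black lamp block (80 mm in x, 50 mm in y, 35 mm high, standing on the base), 66 mm from home; the grey detector block is its mirror image on the other side.
- tray: White tray, fixed, 110 x 280 mm, lip 10 mm high, floor about 4 mm above the bench; the three cells stand on it in a row, about 85 mm apart. Origin at the centre of its underside.
- blue_cell_center (a point): Centre of a like cell with a blue cap: leave alone.
- grey_cell_center (a point): Centre of a like cell with a grey cap: leave alone.
- amber_bottle: Amber bottle, 54 mm across, 100 mm tall; origin at its underside. Leave alone.
- white_bottle: White jar with a blue cap, 48 mm across, 75 mm tall. Leave alone.
- carton: Paper carton 50 x 110 x 45 mm. Leave alone.
- mug: White mug, 80 mm across, 90 mm tall. Leave alone.
- pin (a joint): Travel (m) of the small sprung steel sensing pin in the middle of the seat: 0 when it stands 4 mm proud of the seat, 0.004 when a cell stands fully home on the seat; over 0.0025 counts as home. It pushes up with about 1 N at most, too weak to lift a cell the jaw holds.

How it is judged:
By the outcome, as a careful person would: the job done as asked, in the order asked, and still so for the second after the job is handed in, with the robot touching nothing.
It also fails if it takes over 45 s, if anything falls off the work surface, if the arm or the gripper's body presses on something with over 40 N, if the wrist force passes 120 N, or if a joint passes its speed limit or range.

## Working session

There is one attempt and no reset: what is moved stays moved. The work goes in short steps, Python scripts to look and compute and a tool call to move; the robot and the scene stay as the last step left them, time stands still between calls to the robot, and variables do not carry over. Pictures are saved under pics/ and viewed, at most 10 in all, crops included, and the job is handed in when it is done.

Besides the shell and the picture viewer there is one more tool, called after "Call:" by a JSON object that holds its "fn" and its "kwargs". send_rows: Moves the arm, as the interface text tells. Its arguments: {"type":"object","properties":{"targets":{"type":"array"},"newtons":{"type":"number"}},"required":["targets"]}

```bash
mkdir -p pics; python3 - <<'E'
from rig import r
import cv2,pickle
s=r.observe();print(s['t'],s['tcp_pos'],s['tool_rot'],s['width'])
D={}
for n in ("scene","side","wrist"):
    f=r.grab_frame(n);D[n]=f
    cv2.imwrite(f'pics/{n}0.png',f['image'][:,:,::-1])
pickle.dump(D,open('f0.pkl','wb'))
E
```

```text
0.0 [6.24616168e-01 4.79467424e-05 2.13333557e-01] [-4.78354758e-04  7.07101762e-01  7.07111534e-01 -3.84520855e-04] 0.09145006367823735
```

View pics/scene0.png

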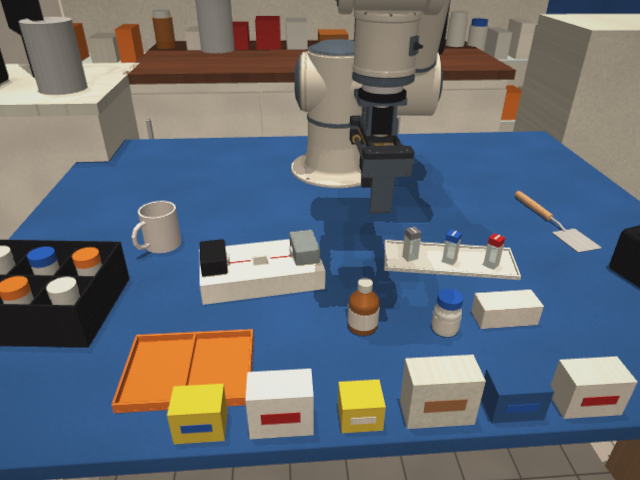

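View pics/wrist0.png

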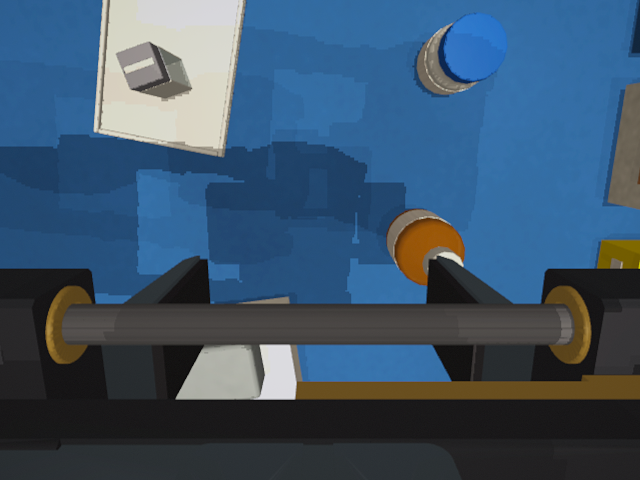

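The scene view shows the red cell at about (495,250), on the right end of the tray. The photometer is at about (262,265), with its black lamp at (213,257) and grey detector at (304,247). The wrist view shows only the grey cell, at (150,65). I'll enlarge crops next.

```bash
python3 - <<'E'
import cv2,pickle,numpy as np
D=pickle.load(open('f0.pkl','rb'))
im=D['scene']['image'][:,:,::-1]
a=im[222:282,380:540];b=im[228:303,190:350]
out=np.vstack([cv2.resize(x,None,fx=4.4,fy=4.4,interpolation=cv2.INTER_CUBIC) for x in(a,b)])
cv2.imwrite('pics/crop1.png',out);print(out.shape)
for n in D: 
    T=np.array(D[n]['world_to_cam']);print(n,-T[:3,:3].T@T[:3,3],T[2,:3],D[n]['intrinsics'][0])
E
```

```text
(594, 704, 3)
scene [ 1.38993256 -0.15409855  0.60781432] [-0.85013511  0.07464219 -0.52124739] [496.69299185   0.         324.22956394]
side [-0.10476998 -0.83622319  1.11928879] [ 0.44928965  0.53225743 -0.7175241 ] [597.11930311   0.         333.34062608]
wrist [0.62498155 0.06592824 0.3844197 ] [-0.00196282 -0.23547061 -0.97187949] [429.39745729   0.         317.79890961]
```

View pics/crop1.png

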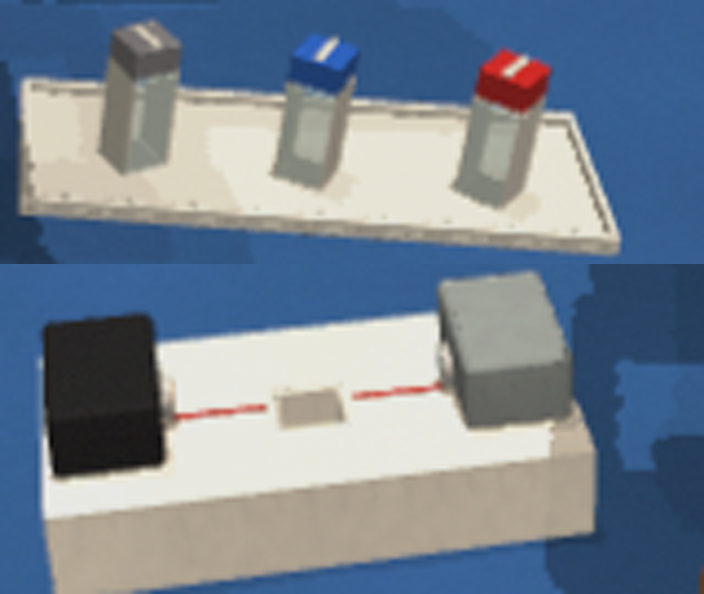

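View pics/side0.png

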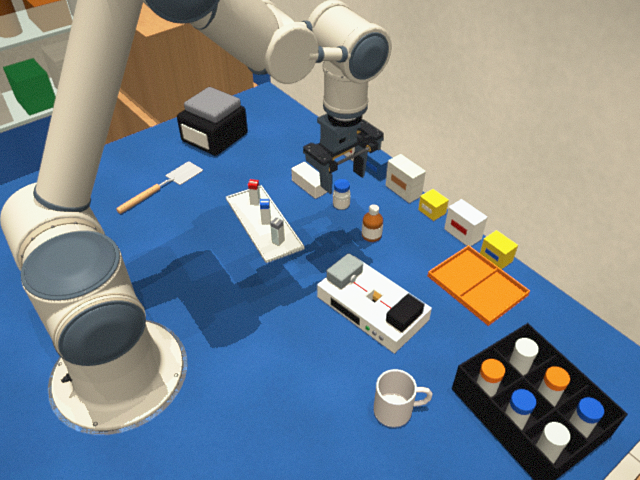

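The crop shows the red cap top with corners at (482,72), (508,50), (551,69) and (528,90), and its bar running from (507,75) to (525,57). The well is at (275–345, 388–428), with red lines on either side. The side view shows the gripper is clear of everything.

```bash
cat > h.py <<'E'
import numpy as np
def px2w(f,uv,z):
    K=np.array(f['intrinsics']);T=np.array(f['world_to_cam']);R=T[:3,:3];c=-R.T@T[:3,3]
    d=(R.T@np.linalg.inv(K)@np.c_[np.array(uv,float),np.ones(len(uv))].T).T
    return (c+d*((z-c[2])/d[:,2])[:,None])[:,:2]
def w2px(f,p):
    T=np.array(f['world_to_cam']);q=np.array(f['intrinsics'])@(T[:3,:3]@np.array(p)+T[:3,3]);return q[:2]/q[2]
E
python3 - <<'E'
import pickle,numpy as np
from h import *
D=pickle.load(open('f0.pkl','rb'));f=D['scene']
c1=lambda p:np.array(p)/4.4+[380,222]
c2=lambda p:(np.array(p)-[0,264])/4.4+[190,228]
cap=px2w(f,c1([(482,72),(508,50),(551,69),(528,90)]),.074);print('cap',cap,cap.mean(0))
bar=px2w(f,c1([(507,75),(525,57)]),.074);print('bar',bar,np.degrees(np.arctan2(*(bar[1]-bar[0])[::-1])))
well=px2w(f,c2([(275,395),(335,388),(345,420),(283,428)]),.045);print('well',well,well.mean(0))
red=px2w(f,c2([(175,417),(267,407),(353,397),(440,386)]),.045);print('red',red,np.degrees(np.arctan2(*(red[3]-red[0])[::-1])))
print('edge',px2w(f,c2([(46,518),(594,458)]),.045))
s=D['side'];print('side: cap',px2w(s,[(253,183)],.074),'well',px2w(s,[(374,296)],.045))
E
```

```text
cap [[0.54729047 0.2625967 ]
 [0.52854431 0.28241632]
 [0.54690509 0.29616035]
 [0.56433611 0.27811659]] [0.546769   0.27982249]
bar [[0.55072559 0.27335507]
 [0.53540707 0.2880767 ]] 136.13828504069193
well [[ 0.54175827 -0.2255031 ]
 [ 0.53783649 -0.19801129]
 [ 0.56447956 -0.19304405]
 [ 0.56891092 -0.22083085]] [ 0.55324631 -0.20934732]
red [[ 0.556638   -0.2700183 ]
 [ 0.55142567 -0.22875197]
 [ 0.54594021 -0.1896138 ]
 [ 0.5395623  -0.14939448]] 98.05734677969234
edge [[ 0.62926986 -0.31850252]
 [ 0.60206468 -0.08275202]]
side: cap [[0.54110669 0.27542592]] well [[ 0.54902334 -0.21261957]]
```

Call:
{"fn": "send_rows", "kwargs": {"targets": [24.4,-4.2,0,-0.8,-0.3,24.4,-4.2,0,-0.8,-0.3,24.4,-4.2,0,-0.8,-0.3,24.4,-4.2,0,-0.8,-0.3,24.4,-4.2,0,-0.8,-0.3]}}

```text
t: 0.65
tcp_pos: [0.5822, 0.246, 0.2138]
tool_rot: [-0.0, 0.396, 0.918, -0.0]
contact_force: [1.0, 0.3, -0.6]
width: 0.0598
finger_force: 0.0
```

Call:
{"fn": "send_rows", "kwargs": {"targets": [0,0,0,-0.05,-0.3,0,0,0,-0.05,-0.3,0,0,0,-0.05,-0.3]}}

```text
t: 0.95
tcp_pos: [0.583, 0.2435, 0.2137]
tool_rot: [-0.0, 0.377, 0.926, -0.0]
contact_force: [-0.1, 0.1, -0.9]
width: 0.0594
finger_force: 0.0
```

```bash
python3 - <<'E'
from rig import r
import cv2,pickle,numpy as np
from h import *
f=r.grab_frame("wrist");pickle.dump(f,open('f1.pkl','wb'))
u,v=w2px(f,(.547,.279,.074));print(u,v)
im=f['image'][:,:,::-1];u0=int(np.clip(u-80,0,480));v0=int(np.clip(v-60,0,360));print(u0,v0)
cv2.imwrite('pics/w1.png',cv2.resize(im[v0:v0+120,u0:u0+160],None,fx=5,fy=5,interpolation=cv2.INTER_CUBIC))
s=r.observe();print(s['tcp_pos'],s['tool_rot'])
E
```

```text
318.4419074743236 157.19093677677614
238 97
[0.58314044 0.24315366 0.21378721] [-8.25535533e-05  3.77240028e-01  9.26115505e-01 -1.61543836e-04]
```

View pics/w1.png

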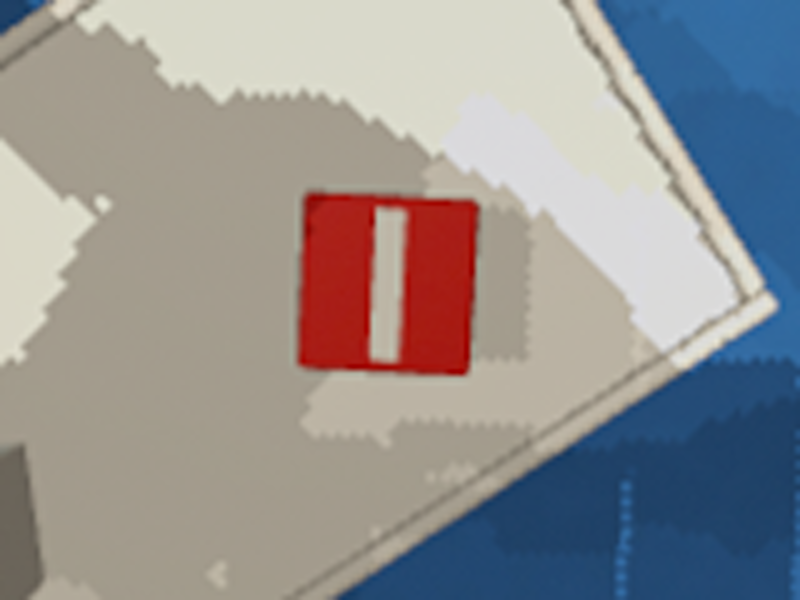

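The cap's corners in the crop are (305,193), (478,203), (468,374) and (299,367). The bar is nearly vertical, from (391,207) to (384,362).

```bash
cat >> h.py <<'E'
def tool(s):
    _,a,b,_=s['tool_rot'];t=2*np.arctan2(b,a);x=np.array([np.cos(t),np.sin(t)]);return np.array(s['tcp_pos']),x,np.array([x[1],-x[0]]),np.degrees(t)
E
python3 - <<'E'
from rig import r
import pickle
from h import *
f=pickle.load(open('f1.pkl','rb'));c=lambda p:(np.array(p)-2)/5+[238,97]
cap=px2w(f,c([(305,193),(478,203),(468,374),(299,367)]),.074);print(cap,cap.mean(0))
e=[cap[0]-cap[3],cap[1]-cap[2]];print([np.linalg.norm(x)for x in e],[np.degrees(np.arctan2(x[1],x[0])) for x in e],np.degrees(np.arctan2(*(cap[0]-cap[1])[::-1])))
b=px2w(f,c([(384,362),(391,207)]),.074);print(np.degrees(np.arctan2(*(b[1]-b[0])[::-1])))
p,x,y,t=tool(r.observe());d=cap.mean(0)-p[:2];print('cm',d@x*100,d@y*100,'tool x deg',t)
E
```

```text
[[0.5263596  0.27964071]
 [0.54435268 0.29610422]
 [0.56056497 0.27854593]
 [0.54292512 0.26190343]] [0.54355059 0.27904857]
[np.float64(0.02426988792578618), np.float64(0.023898371951487273)] [np.float64(133.04358679816738), np.float64(132.7175548736655)] -137.54174290499734
132.95715507201376
cm 5.340283991889697 -0.19843440176234062 tool x deg 135.6743431215662
```

Call:
{"fn": "send_rows", "kwargs": {"targets": [5.3,-0.2,0,0.05,-0.3,5.3,-0.2,4,0.05,-0.3,5.3,-0.2,8,0.05,-0.3,5.3,-0.2,12,0.05,-0.3,5.3,-0.2,15,0.05,-0.3]}}

```text
t: 1.5
tcp_pos: [0.5432, 0.2781, 0.0618]
tool_rot: [-0.0, 0.4, 0.916, -0.001]
contact_force: [0.7, 0.4, -0.2]
width: 0.0592
finger_force: 0.0
```

Call:
{"fn": "send_rows", "kwargs": {"targets": [0,0,1.7,0,-0.3,0,0,1.7,0,-0.3,0,0,1.7,0,-0.3]}}

```text
t: 1.8
tcp_pos: [0.5441, 0.2788, 0.0474]
tool_rot: [0.0, 0.4, 0.917, 0.0]
contact_force: [0.3, 0.2, -0.2]
width: 0.0595
finger_force: 0.0
```

Call:
{"fn": "send_rows", "kwargs": {"newtons": 15, "targets": [0,0,0,0,1,0,0,0,0,1,0,0,0,0,1,0,0,0,0,1,0,0,0,0,1]}}

```text
t: 2.3
tcp_pos: [0.5437, 0.2796, 0.0472]
tool_rot: [0.0, 0.399, 0.917, 0.0]
contact_force: [-0.6, -0.5, 4.2]
width: 0.0251
finger_force: 15.0
```

Call:
{"fn": "send_rows", "kwargs": {"newtons": 25, "targets": [0,0,-1,0,1,0,0,-5,0,1,0,0,-9,0,1,0,0,-13,0,1,0,0,-16.5,0,1]}}

```text
t: 2.8
tcp_pos: [0.5435, 0.2795, 0.2148]
tool_rot: [0.0, 0.399, 0.917, 0.0]
contact_force: [1.6, 0.3, -1.6]
width: 0.0247
finger_force: 25.0
```

Call:
{"fn": "send_rows", "kwargs": {"targets": [-3,-2.7,0,0.12,1,-6,-5.4,0,0.24,1,-9,-8,0,0.36,1,-12,-10.7,0,0.48,1,-15,-13.4,0,0.62,1]}}

```text
t: 3.3
tcp_pos: [0.5475, 0.0769, 0.2127]
tool_rot: [0.0, 0.661, 0.75, 0.0]
contact_force: [0.2, 0.6, -0.6]
width: 0.0248
finger_force: 25.0
```

Call:
{"fn": "send_rows", "kwargs": {"targets": [-4.5,-0.4,0,0,1,-9,-0.9,0,0,1,-13.5,-1.3,0,0,1,-18,-1.7,0,0,1,-22.5,-2.1,0,0,1]}}

```text
t: 3.8
tcp_pos: [0.5558, -0.1492, 0.2127]
tool_rot: [0.0, 0.66, 0.752, 0.0]
contact_force: [0.9, 0.3, -1.9]
width: 0.0245
finger_force: 25.0
```

Call:
{"fn": "send_rows", "kwargs": {"targets": [-4,-0.4,0,0,1,-8,-0.8,0,0,1,-11.4,-1.1,0,0,1,-11.4,-1.1,0,0,1,-11.4,-1.1,0,0,1]}}

```text
t: 4.3
tcp_pos: [0.5597, -0.2623, 0.2122]
tool_rot: [-0.0, 0.66, 0.751, 0.0]
contact_force: [-0.5, -0.1, -1.7]
width: 0.0249
finger_force: 25.0
```

```bash
python3 - <<'E'
from rig import r
import cv2,pickle
from h import *
f=r.grab_frame("wrist");pickle.dump(f,open('f2.pkl','wb'))
cv2.imwrite('pics/w2.png',f['image'][:,:,::-1])
print(tool(r.observe()),r.observe()['contact_force'],w2px(f,(.551,-.209,.045)))
E
```

```text
(array([ 0.55977713, -0.26146224,  0.21218475]), array([-0.12933232,  0.99160131]), array([0.99160131, 0.12933232]), np.float64(97.43101154459792)) [ 0.04620063  1.22675066 -0.38536433] [315.69654155 150.86266668]
```

View pics/w2.png

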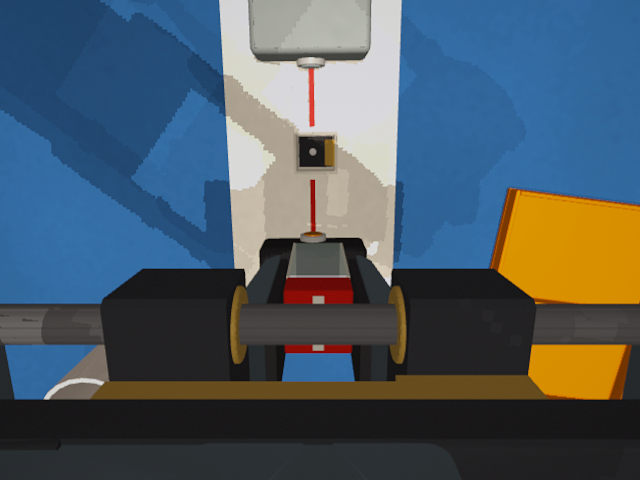

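The well is at about (316,152), with the pin at (313,152) and the brass jaw on the right, which is +x. The red lines are close to vertical. The held cell shows its cap and bar at about (318,315). I'll enlarge both.

```bash
python3 - <<'E'
import cv2,pickle,numpy as np
f=pickle.load(open('f2.pkl','rb'));im=f['image'][:,:,::-1]
R=lambda a,k:cv2.resize(a,None,fx=k,fy=k,interpolation=cv2.INTER_CUBIC)
cv2.imwrite('pics/w2c.png',np.hstack([R(im[60:240,286:346],3.2).copy(),R(im[125:180,287:347],9)[:495][:, :540] if 0 else cv2.copyMakeBorder(R(im[124:184,286:346],9),0,36,0,0,cv2.BORDER_CONSTANT)]))
E
```

```text
(no output)
```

View pics/w2c.png

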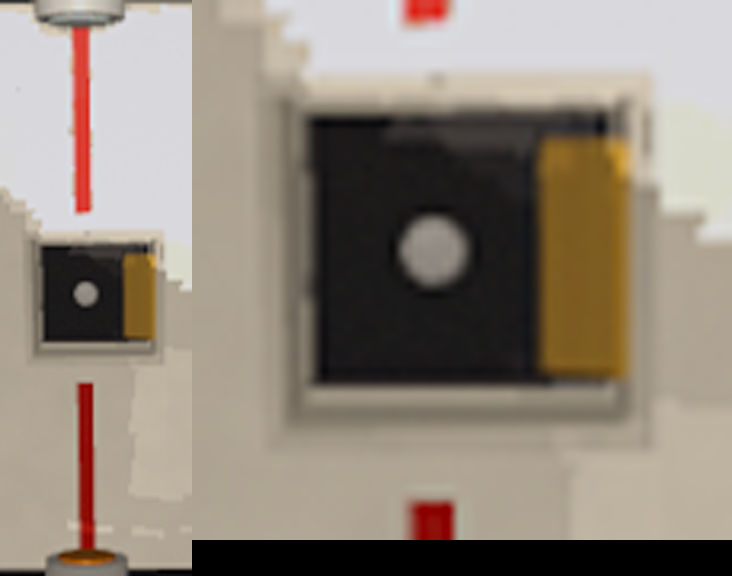

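The crop shows the chamfered well, whose outer edges span columns 275–652 and rows 75–447. The red lines run through columns 427 and 432, so home projects to about (312.1,152.5). Next I'll compute the offsets and check the held cap against the camera.

```bash
python3 - <<'E'
from rig import r
import pickle
from h import *
f=pickle.load(open('f2.pkl','rb'));p,x,y,t=tool(r.observe())
h=px2w(f,[(312.1,152.5)],.045)[0]
l=px2w(f,[(310.97,68.1),(312.84,230.9)],.045);d=l[0]-l[1];print('home',h,'light deg',np.degrees(np.arctan2(d[1],d[0])))
e=px2w(f,[(220.5,0),(233,260),(401,0),(395.5,260)],.045)
for i in(0,2): q=e[i]-e[i+1];print('edge',np.degrees(np.arctan2(q[1],q[0])))
q=e@y-h@y;print('edges rel home tool-y mm',q*1000)
q=h-p[:2];print('toolx,y cm',q@x*100,q@y*100,t)
# cap prediction: top at TCP z + .028
for a,b in((.0125,-.0125),(.0125,.0125),(-.0125,0)):
    print(w2px(f,[*(p[:2]+a*x+b*y),p[2]+.027]))
E
```

```text
home [ 0.54840038 -0.21058536] light deg 97.82468378521897
edge 97.32207353233517
edge 98.61175327945791
edges rel home tool-y mm [-64.93122516 -65.2989339   63.99392832  67.97860432]
toolx,y cm 5.192096535385696 -0.4701175009488273 97.43101154459792
[283.06182241 287.3867824 ]
[353.51892258 287.30189825]
[318.37885079 351.48222877]
```

Call:
{"fn": "send_rows", "kwargs": {"targets": [2.6,-0.2,0,-0.007,1,5.2,-0.42,0,-0.007,1,5.2,-0.42,4,-0.007,1,5.2,-0.42,8,-0.007,1,5.2,-0.42,10.5,-0.007,1]}}

```text
t: 4.85
tcp_pos: [0.5482, -0.2088, 0.1051]
tool_rot: [-0.001, 0.656, 0.754, -0.0]
contact_force: [0.1, 0.2, -0.8]
width: 0.0249
finger_force: 25.0
```

Call:
{"fn": "send_rows", "kwargs": {"targets": [0,0,0,0,1,0,0,0,0,1]}}

```text
t: 5.05
tcp_pos: [0.5494, -0.2101, 0.1078]
tool_rot: [-0.0, 0.657, 0.754, 0.0]
contact_force: [0.4, 0.3, 0.8]
width: 0.0246
finger_force: 25.0
```

```bash
python3 - <<'E'
from rig import r
import cv2,pickle
from h import *
p,x,y,t=tool(r.observe());d=np.array([0.5484,-.2106])-p[:2];print(p,t,d@x*1000,d@y*1000)
R=lambda a,k:cv2.resize(a,None,fx=k,fy=k,interpolation=cv2.INTER_CUBIC)
f=r.grab_frame('scene');g=r.grab_frame('side');pickle.dump((f,g),open('f3.pkl','wb'))
print([w2px(q,(.5484,-.2106,.045)) for q in(f,g)])
cv2.imwrite('pics/s3.png',np.hstack([R(f['image'][190:310,200:280],5),R(g['image'][230:350,330:410],5)])[:,:,::-1])
E
```

```text
[ 0.54935538 -0.21011604  0.10778177] 97.90539534230076 -0.3479601134053753 -1.0128602224450236
[array([259.79019959, 259.30877742]), array([373.22433811, 295.60802604])]
```

View pics/s3.png

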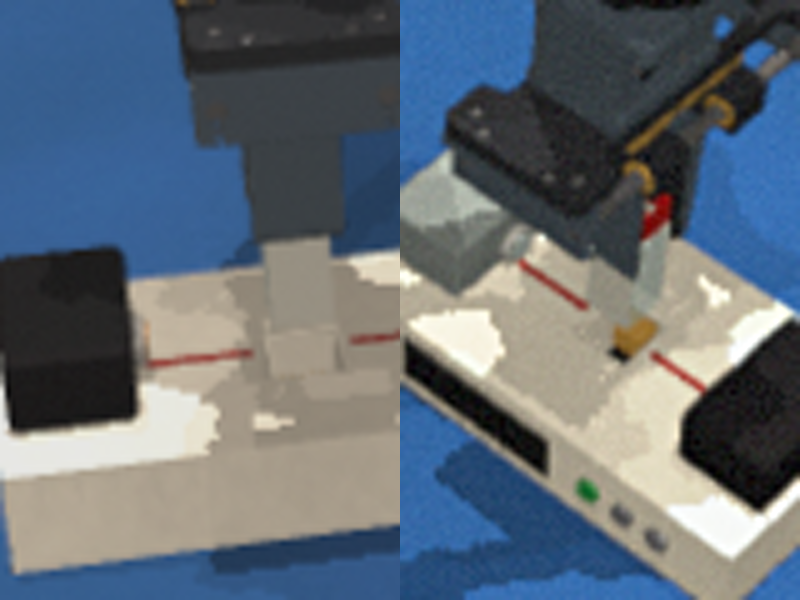

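Both views show the cell squarely above the well, with its foot at columns 267–335 over the well in the scene crop. I'll descend and watch the force.

Call:
{"fn": "send_rows", "kwargs": {"targets": [0,0,0.5,0,1,0,0,1.0,0,1,0,0,1.5,0,1,0,0,1.7,0,1,0,0,1.7,0,1]}}

```text
t: 5.65
tcp_pos: [0.5489, -0.2108, 0.0895]
tool_rot: [-0.0, 0.657, 0.754, -0.0]
contact_force: [-0.8, 0.5, 0.6]
width: 0.0251
finger_force: 25.0
```

Call:
{"fn": "send_rows", "kwargs": {"targets": [0,0,0.1,0,1,0,0,0.2,0,1,0,0,0.3,0,1,0,0,0.4,0,1,0,0,0.4,0,1]}}

```text
t: 6.15
tcp_pos: [0.549, -0.2109, 0.0858]
tool_rot: [-0.0, 0.657, 0.754, -0.0]
contact_force: [-0.3, 0.0, -1.4]
width: 0.025
finger_force: 25.0
```

Call:
{"fn": "send_rows", "kwargs": {"targets": [0,0,0.1,0,1,0,0,0.2,0,1,0,0,0.3,0,1,0,0,0.3,0,1]}}

```text
t: 6.55
tcp_pos: [0.549, -0.2108, 0.0827]
tool_rot: [-0.0, 0.657, 0.754, -0.0]
contact_force: [0.2, -0.0, -0.9]
width: 0.025
finger_force: 25.0
```

Call:
{"fn": "send_rows", "kwargs": {"targets": [0,0,0.1,0,1,0,0,0.2,0,1,0,0,0.3,0,1,0,0,0.3,0,1]}}

```text
t: 6.95
tcp_pos: [0.549, -0.2109, 0.0798]
tool_rot: [-0.0, 0.657, 0.754, -0.0]
contact_force: [-0.5, -0.9, -1.3]
width: 0.0247
finger_force: 25.0
```

Call:
{"fn": "send_rows", "kwargs": {"targets": [0,0,0.1,0,1,0,0,0.2,0,1,0,0,0.3,0,1,0,0,0.3,0,1]}}

```text
t: 7.35
tcp_pos: [0.5489, -0.2109, 0.0768]
tool_rot: [-0.0, 0.657, 0.754, -0.0]
contact_force: [-2.5, -1.0, 0.4]
width: 0.0249
finger_force: 25.0
```

Call:
{"fn": "send_rows", "kwargs": {"targets": [0,0,0.1,0,1,0,0,0.2,0,1,0,0,0.3,0,1,0,0,0.3,0,1]}}

```text
t: 7.75
tcp_pos: [0.5488, -0.2108, 0.0736]
tool_rot: [-0.0, 0.657, 0.754, -0.0]
contact_force: [-1.7, -2.1, -1.5]
width: 0.025
finger_force: 25.0
```

Call:
{"fn": "send_rows", "kwargs": {"targets": [0,0,0.1,0,1,0,0,0.2,0,1,0,0,0.3,0,1,0,0,0.4,0,1,0,0,0.4,0,1]}}

```text
t: 8.25
tcp_pos: [0.549, -0.2108, 0.0697]
tool_rot: [-0.0, 0.657, 0.754, -0.0]
contact_force: [-2.4, 0.1, -2.1]
width: 0.0245
finger_force: 25.0
```

Call:
{"fn": "send_rows", "kwargs": {"targets": [0,0,0.1,0,1,0,0,0.2,0,1,0,0,0.3,0,1,0,0,0.4,0,1,0,0,0.4,0,1]}}

```text
t: 8.75
tcp_pos: [0.549, -0.2109, 0.0657]
tool_rot: [-0.0, 0.657, 0.754, -0.0]
contact_force: [-2.6, -1.2, -1.3]
width: 0.0246
finger_force: 25.0
```

Call:
{"fn": "send_rows", "kwargs": {"targets": [0,0,0.1,0,1,0,0,0.2,0,1,0,0,0.2,0,1]}}

```text
t: 9.05
tcp_pos: [0.549, -0.2108, 0.0638]
tool_rot: [-0.0, 0.657, 0.754, -0.0]
contact_force: [-2.7, -1.1, -1.8]
width: 0.0253
finger_force: 25.0
```

Call:
{"fn": "send_rows", "kwargs": {"targets": [0,0,0.05,0,1,0,0,0.1,0,1,0,0,0.15,0,1]}}

```text
t: 9.35
tcp_pos: [0.5491, -0.2108, 0.0624]
tool_rot: [0.0, 0.657, 0.754, -0.0]
contact_force: [-2.3, -0.8, 0.3]
width: 0.0251
finger_force: 25.0
```

Call:
{"fn": "send_rows", "kwargs": {"targets": [0,0,0.05,0,1,0,0,0.1,0,1]}}

```text
t: 9.55
tcp_pos: [0.5491, -0.2109, 0.0614]
tool_rot: [0.0, 0.657, 0.754, 0.0]
contact_force: [-2.8, -0.7, 0.9]
width: 0.025
finger_force: 25.0
```

Call:
{"fn": "send_rows", "kwargs": {"targets": [0,0,0.05,0,1,0,0,0.1,0,1]}}

```text
t: 9.75
tcp_pos: [0.5491, -0.2109, 0.0604]
tool_rot: [0.0, 0.657, 0.754, 0.0]
contact_force: [-3.2, -1.0, 1.2]
width: 0.0249
finger_force: 25.0
```

Call:
{"fn": "send_rows", "kwargs": {"targets": [0,0,0.05,0,1,0,0,0.1,0,1]}}

```text
t: 9.95
tcp_pos: [0.5491, -0.2108, 0.0594]
tool_rot: [-0.0, 0.657, 0.754, -0.0]
contact_force: [-3.4, -0.6, 1.0]
width: 0.0247
finger_force: 25.0
```

Call:
{"fn": "send_rows", "kwargs": {"targets": [0,0,0.05,0,1,0,0,0.1,0,1]}}

```text
t: 10.15
tcp_pos: [0.5491, -0.2109, 0.0584]
tool_rot: [0.0, 0.657, 0.754, -0.0]
contact_force: [-3.2, -1.4, 0.9]
width: 0.0248
finger_force: 25.0
```

Call:
{"fn": "send_rows", "kwargs": {"targets": [0,0,0.05,0,1]}}

```text
t: 10.25
tcp_pos: [0.5491, -0.2109, 0.0579]
tool_rot: [0.0, 0.657, 0.754, 0.0]
contact_force: [-2.6, -0.3, 1.0]
width: 0.025
finger_force: 25.0
```

Call:
{"fn": "send_rows", "kwargs": {"targets": [0,0,0.05,0,1]}}

```text
t: 10.35
tcp_pos: [0.5491, -0.2109, 0.0573]
tool_rot: [-0.0, 0.657, 0.754, -0.0]
contact_force: [-3.7, -0.2, 1.3]
width: 0.0249
finger_force: 25.0
```

Call:
{"fn": "send_rows", "kwargs": {"targets": [0,0,0.05,0,1]}}

```text
t: 10.45
tcp_pos: [0.5491, -0.2109, 0.0569]
tool_rot: [0.0, 0.657, 0.754, 0.0]
contact_force: [-1.9, -0.7, 1.6]
width: 0.0248
finger_force: 25.0
```

Call:
{"fn": "send_rows", "kwargs": {"targets": [0,0,0.05,0,1]}}

```text
t: 10.55
tcp_pos: [0.5491, -0.2108, 0.0564]
tool_rot: [-0.0, 0.657, 0.754, -0.0]
contact_force: [-2.8, 0.0, 1.0]
width: 0.0248
finger_force: 25.0
```

Call:
{"fn": "send_rows", "kwargs": {"targets": [0,0,0.05,0,1]}}

```text
t: 10.65
tcp_pos: [0.5491, -0.2109, 0.0559]
tool_rot: [-0.0, 0.657, 0.754, -0.0]
contact_force: [-2.7, 0.2, 1.0]
width: 0.0252
finger_force: 25.0
```

Call:
{"fn": "send_rows", "kwargs": {"targets": [0,0,0.05,0,1]}}

```text
t: 10.75
tcp_pos: [0.5491, -0.2109, 0.0554]
tool_rot: [0.0, 0.657, 0.754, 0.0]
contact_force: [-3.2, -0.1, 1.4]
width: 0.0248
finger_force: 25.0
```

Call:
{"fn": "send_rows", "kwargs": {"targets": [0,0,0.05,0,1]}}

```text
t: 10.85
tcp_pos: [0.5491, -0.2109, 0.0549]
tool_rot: [0.0, 0.657, 0.754, 0.0]
contact_force: [-2.4, -0.5, 0.2]
width: 0.0248
finger_force: 25.0
```

Call:
{"fn": "send_rows", "kwargs": {"targets": [0,0,0.05,0,1]}}

```text
t: 10.95
tcp_pos: [0.5491, -0.2109, 0.0544]
tool_rot: [-0.0, 0.657, 0.754, -0.0]
contact_force: [-2.4, -0.2, 0.6]
width: 0.0251
finger_force: 25.0
```

Call:
{"fn": "send_rows", "kwargs": {"targets": [0,0,0.05,0,1]}}

```text
t: 11.05
tcp_pos: [0.5491, -0.2109, 0.0539]
tool_rot: [-0.0, 0.657, 0.754, -0.0]
contact_force: [-2.3, -0.6, 1.8]
width: 0.0248
finger_force: 25.0
```

Call:
{"fn": "send_rows", "kwargs": {"targets": [0,0,0.05,0,1]}}

```text
t: 11.15
tcp_pos: [0.5491, -0.2109, 0.0534]
tool_rot: [0.0, 0.657, 0.754, -0.0]
contact_force: [-2.9, -0.9, 1.4]
width: 0.0252
finger_force: 25.0
```

Call:
{"fn": "send_rows", "kwargs": {"targets": [0,0,0.05,0,1]}}

```text
t: 11.25
tcp_pos: [0.5491, -0.2109, 0.0529]
tool_rot: [-0.0, 0.657, 0.754, -0.0]
contact_force: [-2.7, -0.3, 1.2]
width: 0.0249
finger_force: 25.0
```

Call:
{"fn": "send_rows", "kwargs": {"targets": [0,0,0.05,0,1]}}

```text
t: 11.35
tcp_pos: [0.5491, -0.2109, 0.0527]
tool_rot: [0.0, 0.657, 0.754, -0.0]
contact_force: [-6.3, 0.5, 15.3]
width: 0.0249
finger_force: 25.0
```

Call:
{"fn": "send_rows", "kwargs": {"targets": [0,0,0.03,0,1]}}

```text
t: 11.45
tcp_pos: [0.5492, -0.2109, 0.0526]
tool_rot: [0.0, 0.657, 0.754, 0.0]
contact_force: [-6.6, 1.5, 17.3]
width: 0.0247
finger_force: 25.0
```

Call:
{"fn": "send_rows", "kwargs": {"targets": [0,0,0.03,0,1]}}

```text
t: 11.55
tcp_pos: [0.5492, -0.2109, 0.0526]
tool_rot: [0.0, 0.657, 0.754, 0.0]
contact_force: [-8.6, 2.6, 22.2]
width: 0.0249
finger_force: 25.0
```

Call:
{"fn": "send_rows", "kwargs": {"targets": [0,0,-0.04,0,1,0,0,-0.04,0,1]}}

```text
t: 11.75
tcp_pos: [0.5491, -0.2109, 0.0527]
tool_rot: [0.0, 0.657, 0.754, 0.0]
contact_force: [-5.3, 0.5, 11.5]
width: 0.025
finger_force: 25.0
```

Call:
{"fn": "send_rows", "kwargs": {"targets": [0,0,0,0,-0.3,0,0,0,0,-0.3,0,0,0,0,-0.3,0,0,0,0,-0.3,0,0,0,0,-0.3]}}

```text
t: 12.25
tcp_pos: [0.5492, -0.2109, 0.0522]
tool_rot: [0.0, 0.657, 0.754, 0.0]
contact_force: [0.1, 0.0, -0.1]
width: 0.0587
finger_force: 0.0
```

Call:
{"fn": "send_rows", "kwargs": {"targets": [0,0,-2,0,-0.3,0,0,-6,0,-0.3,0,0,-10,0,-0.3,0,0,-14,0,-0.3,-3,0,-16,0,-0.3]}}

```text
t: 12.75
tcp_pos: [0.5539, -0.2389, 0.2159]
tool_rot: [0.001, 0.656, 0.755, 0.001]
contact_force: [1.0, -0.3, -0.5]
width: 0.0593
finger_force: 0.0
```

Call:
{"fn": "send_rows", "kwargs": {"targets": [-2.5,0,0,0,-0.3,-2.5,0,0,0,-0.3,-2.5,0,0,0,-0.3]}}

```text
t: 13.05
tcp_pos: [0.5563, -0.2654, 0.2118]
tool_rot: [-0.0, 0.657, 0.754, 0.0]
contact_force: [-0.7, -0.3, 0.4]
width: 0.0594
finger_force: 0.0
```

```bash
python3 - <<'E'
from rig import r
import cv2
from h import *
R=lambda a,k:cv2.resize(a,None,fx=k,fy=k,interpolation=cv2.INTER_CUBIC)
w=r.grab_frame('wrist');f=r.grab_frame('scene')
s=r.observe();print(s['t'],s['tcp_pos'])
for z in(.0775,.079,.081,.085):
  for n,q in(('w',w),('s',f)):print(z,n,w2px(q,(.5484,-.2106,z)))
cv2.imwrite('pics/end.png',np.hstack([R(w['image'][80:220,260:360],4),R(f['image'][190:330,210:310],4)])[:,:,::-1])
E
```

```text
13.15 [ 0.55624909 -0.26455914  0.21171114]
0.0775 w [317.50066213 150.57067857]
0.0775 s [258.8205102  245.73939726]
0.079 w [317.49625768 150.64600374]
0.079 s [258.77495156 245.10187101]
0.081 w [317.49031756 150.74759208]
0.081 s [258.7140943 244.2502629]
0.085 w [317.47820004 150.95482688]
0.085 s [258.59199281 242.5416317 ]
```

View pics/end.png

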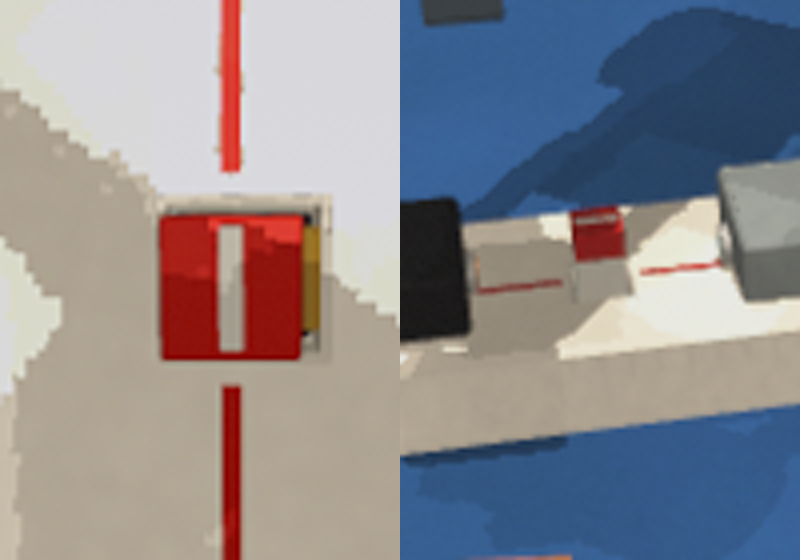

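The cell stands squarely in the well, with its cap at (160–300, 215–358) in the crop. Its bar lines up with the red light path, and the jaw holds it against the fixed wall. The stop was sharp and hard, near the bottom of the seat's possible range, so the cell is fully home.

```bash
python3 -c "
from rig import r
print(r.sign_off())"
```

```text
the job is handed in; nothing more can be done
None
```

The red-capped cell is in the photometer well with its clear faces along the light path. It stopped hard on the seat at about 22 N (limit 35 N), I let go of it, and the job is handed in.

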